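Find the stud behind the boarded panel and lay the bracket over it

ROBOT

A 6-joint arm with a two-finger parallel gripper is mounted at the origin on a cart in front of the work surface, level with it; the furniture and walls round the work are solid. World frame = base frame: x ahead of the robot, y to its left, z up, the work surface at z = 0. Lengths are in m, angles in rad, forces in N, time in s.
With the tool pointing down it reaches from about 0.35 to 0.975 m from the base axis. Payload 4.9 kg.
Tool frame: the origin (TCP) lies on the centre line of the jaws, within the pads' length; the fingertips stand 25 mm ahead of it and the grasp point (between the pads) lies 6 mm ahead of it; z points along the fingers, y is the line along which they close (so a half turn about z gives the same grasp; the last joint's range is limited). The gripper opens to 85 mm and grips with 20 to 120 N. Pads are 22 mm wide; open, the fingers measure 114 mm over their backs; the gripper's body (76 mm by 85 mm) begins 54 mm behind the grasp point. The pads swing forward as they close: fully open they stand 13 mm farther back than shut.
Start: joints at [1.141, 0.053, 1.613, -0, 1.476, -0.119], TCP at [0.191, 0.595, 0.235] pointing down, gripper open.
Joint ranges: [-3.01, 3.01], [-1.01, 2.22], [0.06, 2.58], [-1.02, 4.17], [0.09, 2.62], [-3.14, 3.14]. Speed limits (rad/s): [2.57, 2.57, 3.14, 3.14, 3.14, 3.14].

INTERFACE

Orientations are given as a unit quaternion [w, x, y, z].
In Python, from plant import state, grab_frame, get_calibration, job gives the robot as it stands. The module is installed in compiled form; this text tells all that it offers.
- The arm moves only by the tool move_arm, never from a script. Its argument "targets" is a list that holds one entry, the list of rows, each a list of 5 numbers: the opening in per cent of the stroke, from 0 (shut) to 100 (fully open), then the shift along the tool's x, y, z as a fraction of full scale, then the turn about the tool's z as a fraction of full scale. A call has 1 to 5 rows; each row shifts and turns the commanded pose from where the row before left it, along the tool's axes as they then stand; what a row does not reach is not made up. Full scale, the value 1, is 0.6 m for a shift and 6 degrees for a turn. A row lasts 1/12 s, in which the tool goes at most 41.7 mm and 7.16 degrees, less where a joint would pass 70% of its speed; a pose out of reach is approached as far as the arm can. A call with a number of a shift or a turn outside -1 to 1 is refused whole. A call with a gripper value outside its range is refused whole. The fingers move at their own pace and stop on an object; the grip force is fixed at half the most. Time passes only in rows, so rows that do not move let the fingers close. It gives the time, the measured TCP pose, the force, the opening and the grip force at its end, in the units of the state.
- state(): the state, without advancing time (a new reading comes with each control period).
- grab_frame(name): name is "side" or "top"; returns the picture (384x512x3 uint8, red, green, blue); there is no depth.
- get_calibration(name): a dict with "vertical_fov" (degrees; the focal length in pixels is half the picture's height over the tangent of half this angle, whatever the lens; pixels are square), "cx", "cy" (the principal point, pixels), "dist_coeffs" ([k1, k2, p1, p2, k3] as OpenCV has them; the pictures are not rectified), "R" (3x3) and "t" (3): a world point X has camera coordinates R X + t. Camera axes: x right, y down, z forward; pixel columns grow to the right and rows downward; lengths in m; the calibration is good to about 2 mm. A picture is of the moment at which its call begins. get_calibration takes no time and is no camera call.
- job.job_done(): hands the job in; it is judged then, once.
The state is a dict: "time": time; "joint_pos": joint angles; "joint_vel": joint speeds; "joint_efforts": joint torques, N m; "tool_pos": TCP position; "tool_rot": TCP orientation; "contact_force": force on the tool from outside, world axes, zero at the start; "ft_torque": the same for the moment, N m; "gripper_width": opening from 0.0 (shut) to 1.0 (fully open); "grasp_force": force on a finger pad.
Only numpy, scipy, OpenCV 4.12 (cv2) and the standard library are available. Lean on these libraries where they do the work, as an engineer would, in place of code of your own. Each camera call takes 0.05 s, during which the arm holds its last target. There are 200 camera calls.

TASK

A boarded wall panel lies on the bench, and a stud is hidden behind one of its three boards: the one with the row of dark screw heads. First press down with the closed fingertips on the middle of that board until it stops giving and bears firmly on the stud; then lay the small sheet-metal bracket flat on the middle of the same board, lengthwise along the row of screws, and let go.

Things in the scene. Friction and masses are not known exactly. Their poses are not given: they have to be found in the camera images.
- screwed_top (a point): centre of the upper face of the board with the stud behind it: a pale wooden board 160 mm long (its x), 54 mm wide (its y) and 10 mm thick, with five dark 11 mm screw heads in a row along its length. It is one of three equal, parallel boards, 55 mm apart, set in a brown wooden frame about 198 x 203 x 36 mm that is fixed to the bench; the other two boards are plain. Their upper faces lie about 36 mm above the bench, level with the frame. z points up.
- screwed_board (a joint): how far that board is pressed down, in m: 0 at rest, 0.003 when it bears on the stud. It gives springily under 1.5 to 3 N over these 3 mm, then stands firm, and springs back when released. A plain board gives under 1.5 to 7 N over 14 mm.
- bracket_mid (a point): centre, half-way up, of the small grey sheet-metal bracket lying flat on a thin blue mat (2 mm, fixed) to the right of the panel: 22 mm wide (its x), 70 mm long (its y), 12 mm high (its z, up), about 40 g; grasp it across the 22 mm side. Its underside is 6 mm below this point.
Not all that is in view belongs to the job. Leave any yellow look-alike of the part that bears bracket_mid alone.

How it is judged:
By the outcome, as a careful person would: the job done as asked, in the order asked, and still so for the second after the job is handed in, with the robot touching nothing.
It also fails if it takes over 45 s, if anything falls off the work surface, if the arm or the gripper's body presses on something with over 40 N, if the wrist force passes 120 N, or if a joint passes its speed limit or range.

## Working session

There is one attempt and no reset: what is moved stays moved. The work goes in short steps, Python scripts to look and compute and a tool call to move; the robot and the scene stay as the last step left them, time stands still between calls to the robot, and variables do not carry over. Pictures are saved under pics/ and viewed, at most 10 in all, crops included, and the job is handed in when it is done.

Besides the shell and the picture viewer there is one more tool, called after "Call:" as a command line: name --argument value ..., lists and objects as JSON in quotes. move_arm: Moves the arm, as the interface text tells. Shift numbers are shares of 0.6 m and turn numbers shares of 6 degrees, none past 1 either way. Its arguments: {"type":"object","properties":{"targets":{"type":"array"}},"required":["targets"]}

```bash
mkdir -p pics
cat > h.py <<'E'
import numpy as np, cv2
from plant import state, grab_frame, get_calibration, job
def K(c):
    f=192/np.tan(np.radians(c["vertical_fov"])/2)
    return np.array([[f,0,c["cx"]],[0,f,c["cy"]],[0,0,1.]])
def ray(name,uv,z):
    c=get_calibration(name); R=np.array(c["R"]); t=np.array(c["t"])
    p=cv2.undistortPoints(np.array(uv,float).reshape(-1,1,2),K(c),np.array(c["dist_coeffs"],float)).reshape(-1,2)
    d=np.c_[p,np.ones(len(p))]@R; o=-R.T@t
    return o+d*((z-o[2])/d[:,2])[:,None]
def proj(name,X):
    c=get_calibration(name); R=np.array(c["R"])
    return cv2.projectPoints(np.array(X,float).reshape(-1,1,3),cv2.Rodrigues(R)[0],np.array(c["t"],float),K(c),np.array(c["dist_coeffs"],float))[0].reshape(-1,2)
def save(name,fn):
    im=grab_frame(name); cv2.imwrite("pics/"+fn,im[:,:,::-1]); return im
E
python3 - <<'E'
from h import *
a=save("top","t0.png");b=save("side","s0.png")
s=state();print(s)
for n in("top","side"):
    c=get_calibration(n);print(n,-np.array(c["R"]).T@np.array(c["t"]),np.array(c["R"])[2])
E
```

```text
{'time': 0.1, 'joint_pos': array([ 1.14101294e+00,  5.33008897e-02,  1.61417781e+00, -1.23279733e-05,
        1.47605778e+00, -1.19020735e-01]), 'joint_vel': array([ 0.0004949 , -0.00234271, -0.00146294,  0.00033806,  0.00306124,
        0.00106076]), 'joint_efforts': array([ 1.39150766e-04, -3.94901168e+01, -3.71363211e+01, -1.45998674e-04,
        3.92966977e-03, -2.52227039e-06]), 'tool_pos': array([0.19088614, 0.59452441, 0.23336714]), 'tool_rot': array([-2.57455137e-04,  1.54756186e-01,  9.87952215e-01, -9.37216365e-04]), 'contact_force': array([-0.70480298,  0.62387869, -0.29198754]), 'ft_torque': array([ 0.0518186 ,  0.02546316, -0.01582378]), 'grasp_force': 0.0, 'gripper_width': 1.0009123848189685}
top [0.22486371 0.27416786 0.90818456] [ 0.184586   -0.01002864 -0.9827652 ]
side [ 0.40112315 -0.4824463   0.47687277] [-0.00626438  0.8629547  -0.50524245]
```

View pics/t0.png

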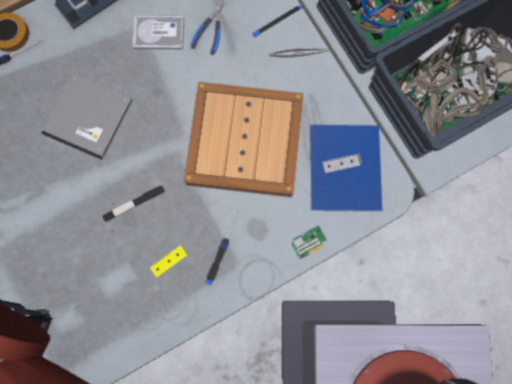

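View pics/s0.png

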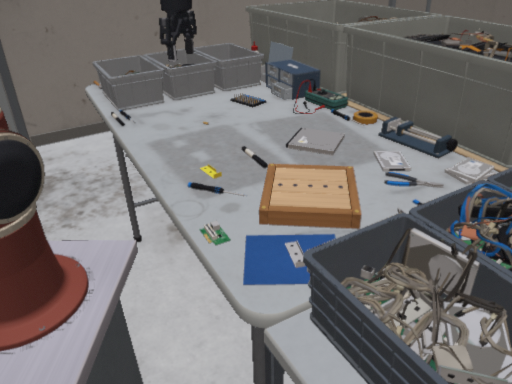

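The top view shows the panel, with the screw row on the middle board (about (247,104) to (240,170)), the grey bracket on the blue mat near (342,163), and the yellow decoy near (169,261). The side view agrees.

```bash
cat > m.py <<'E'
from h import *
def blobs(mask,lo,hi,off):
    n,l,s,c=cv2.connectedComponentsWithStats(mask.astype(np.uint8))
    return [(c[i]+off,s[i,4],l==i) for i in range(1,n) if lo<=s[i,4]<=hi]
E
python3 - <<'E'
from m import *
im=cv2.imread("pics/t0.png")
g=im[95:182,228:258].astype(int)
bl=blobs(g.sum(2)<270,6,80,np.array([228,95]))
uv=np.array([b[0] for b in bl]);print(uv.round(1),[b[1] for b in bl])
P=ray("top",uv,.037);print(P.round(4))
c=P.mean(0);d=np.linalg.svd(P-c)[2][0];print("board",c,np.degrees(np.arctan2(d[1],d[0])))
g=im[130:205,315:378].astype(int)
m=(g[:,:,2]>110)
for b in blobs(m,50,2000,np.array([315,130])):
    ct=np.argwhere(b[2])[:,::-1]+[315,130]
    h=ray("top",cv2.convexHull(ct.astype(np.int32)).reshape(-1,2),.0115)
    r=cv2.minAreaRect((h[:,:2]*1000).astype(np.float32));print("top bracket",b[0],b[1],r,cv2.boxPoints(r))
im=cv2.imread("pics/s0.png");g=im[235:280,270:320].astype(int)
for b in blobs(g[:,:,2]>110,50,2000,np.array([270,235])): print("side",b[0],b[1],ray("side",[b[0]],.012))
g=im[178:196,265:355].astype(int)
bl=blobs(g.sum(2)<270,3,80,np.array([265,178]));
if bl: print("side screws",ray("side",[b[0] for b in bl],.037).round(4))
print(proj("top",[.5,.1,.1]))
E
```

```text
[] []Traceback (most recent call last):
  File "<stdin>", line 6, in <module>
  File "h.py", line 8, in ray
    p=cv2.undistortPoints(np.array(uv,float).reshape(-1,1,2),K(c),np.array(c["dist_coeffs"],float)).reshape(-1,2)
      ~~~~~~~~~~~~~~~~~~~^^^^^^^^^^^^^^^^^^^^^^^^^^^^^^^^^^^^^^^^^^^^^^^^^^^^^^^^^^^^^^^^^^^^^^^^^^
cv2.error: OpenCV(4.12.0) /io/opencv/modules/calib3d/src/undistort.dispatch.cpp:347: error: (-215:Assertion failed) CV_IS_MAT(_src) && CV_IS_MAT(_dst) && (_src->rows == 1 || _src->cols == 1) && (_dst->rows == 1 || _dst->cols == 1) && _src->cols + _src->rows - 1 == _dst->rows + _dst->cols - 1 && (CV_MAT_TYPE(_src->type) == CV_32FC2 || CV_MAT_TYPE(_src->type) == CV_64FC2) && (CV_MAT_TYPE(_dst->type) == CV_32FC2 || CV_MAT_TYPE(_dst->type) == CV_64FC2) in function 'cvUndistortPointsInternal'
```

Screws are lighter than my threshold; use the red channel instead.

```bash
cat > meas.py <<'E'
from m import *
def screws(im,x0,x1,y0,y1,z=.037,name="top",lo=5):
    g=im[y0:y1,x0:x1].astype(int)
    bl=blobs(g[:,:,2]<145,lo,90,np.array([x0,y0]))
    uv=np.array([b[0] for b in bl]); P=ray(name,uv,z)
    print(name,uv.round(1).tolist(),[b[1] for b in bl]);print(P.round(4).tolist())
    c=P.mean(0);d=np.linalg.svd(P-c)[2][0];print("row",c.round(4),np.degrees(np.arctan2(d[1],d[0])))
E
python3 - <<'E'
from meas import *
im=cv2.imread("pics/t0.png")
screws(im,233,255,98,178)
g=im[130:205,315:378].astype(int)
for b in blobs(g[:,:,2]>110,50,2000,np.array([315,130])):
    ct=np.argwhere(b[2])[:,::-1]+[315,130]
    h=ray("top",cv2.convexHull(ct.astype(np.int32)).reshape(-1,2),.0115)
    r=cv2.minAreaRect((h[:,:2]*1000).astype(np.float32));print("top bracket",b[0],b[1],r,cv2.boxPoints(r).tolist())
im=cv2.imread("pics/s0.png");g=im[235:280,270:308].astype(int)
for b in blobs(g[:,:,2]>110,50,2000,np.array([270,235])): print("side",b[0],b[1],ray("side",[b[0]],.012))
screws(im,272,350,179,193,name="side",lo=3)
E
```

```text
top [[248.1, 103.6], [246.1, 119.6], [244.4, 136.0], [242.1, 152.4], [240.4, 169.0]] [np.int32(17), np.int32(17), np.int32(17), np.int32(17), np.int32(17)]
[[0.5591, 0.2852, 0.037], [0.5273, 0.2887, 0.037], [0.4951, 0.2916, 0.037], [0.4633, 0.2954, 0.037], [0.4316, 0.2982, 0.037]]
row [0.4953 0.2918 0.037 ] 174.13908321318175
top bracket [341.30275229 163.08944954] 436 ((451.1805419921875, 105.95771026611328), (23.244178771972656, 71.97486877441406), 13.260469436645508) [[431.61358642578125, 138.3197784423828], [448.123046875, 68.2639389038086], [470.74749755859375, 73.59564208984375], [454.238037109375, 143.6514892578125]]
side [295.12211221 253.03960396] 303 [[0.45031322 0.09536175 0.012     ]]
side [[272.3, 182.4], [348.3, 184.2], [279.8, 184.2], [294.7, 184.6], [309.7, 185.4], [325.0, 185.8], [340.5, 186.5]] [np.int32(11), np.int32(29), np.int32(8), np.int32(7), np.int32(7), np.int32(9), np.int32(8)]
[[0.4146, 0.3063, 0.037], [0.5767, 0.293, 0.037], [0.4305, 0.2975, 0.037], [0.4623, 0.2951, 0.037], [0.4939, 0.2904, 0.037], [0.5261, 0.2879, 0.037], [0.5584, 0.2838, 0.037]]
row [0.4946 0.2934 0.037 ] -5.309049346963628
```

Call:
move_arm --targets '[[[0,-0.06,-0.03,0,0],[0,-0.06,-0.03,0,0],[0,-0.06,-0.03,0,0],[0,-0.06,-0.03,0,0],[0,-0.06,-0.03,0,0]]]'

```text
time: 0.52
tool_pos: [0.3356, 0.4527, 0.2339]
tool_rot: [-0.0, 0.154, 0.988, -0.0]
contact_force: [0.2, -0.1, 0.8]
gripper_width: 0.298
grasp_force: 0.0
```

Call:
move_arm --targets '[[[0,-0.06,-0.03,0,0],[0,-0.06,-0.03,0,0],[0,-0.06,-0.03,0,0],[0,-0.06,-0.03,0,0],[0,-0.06,-0.03,0,0]]]'

```text
time: 0.93
tool_pos: [0.4797, 0.3118, 0.234]
tool_rot: [-0.0, 0.155, 0.988, -0.0]
contact_force: [0.7, 0.4, 0.8]
gripper_width: 0.003
grasp_force: 0.0
```

Call:
move_arm --targets '[[[0,-0.037,-0.027,0,0],[0,0,0,0.06,0],[0,0,0,0.06,0],[0,0,0,0,0],[0,0,0,0,0]]]'

```text
time: 1.35
tool_pos: [0.4931, 0.2905, 0.1597]
tool_rot: [-0.003, 0.155, 0.988, -0.002]
contact_force: [-0.1, 0.4, 0.4]
gripper_width: -0.003
grasp_force: 0.0
```

Call:
move_arm --targets '[[[0,-0.002,0,0.05,0],[0,0,0,0.05,0],[0,0,0,0.05,0],[0,0,0,0,0],[0,0,0,0,0]]]'

```text
time: 1.77
tool_pos: [0.496, 0.2914, 0.0732]
tool_rot: [-0.0, 0.154, 0.988, -0.0]
contact_force: [0.1, -0.0, 0.4]
gripper_width: 0.002
grasp_force: 0.0
```

Run:
```python
from h import *
a=save("side","s1.png")
c=a[130:270,220:400];cv2.imwrite("pics/s1c.png",cv2.resize(c,None,fx=4,fy=4,interpolation=2)[:,:,::-1])
s=state();print(s["tool_pos"],s["contact_force"],proj("side",[.494,.291,.037]))
```

```text
[0.49739466 0.2919529  0.07511149] [-0.14541327  0.09198678  0.10404005] [[309.74751211 185.29239609]]
```

View pics/s1c.png

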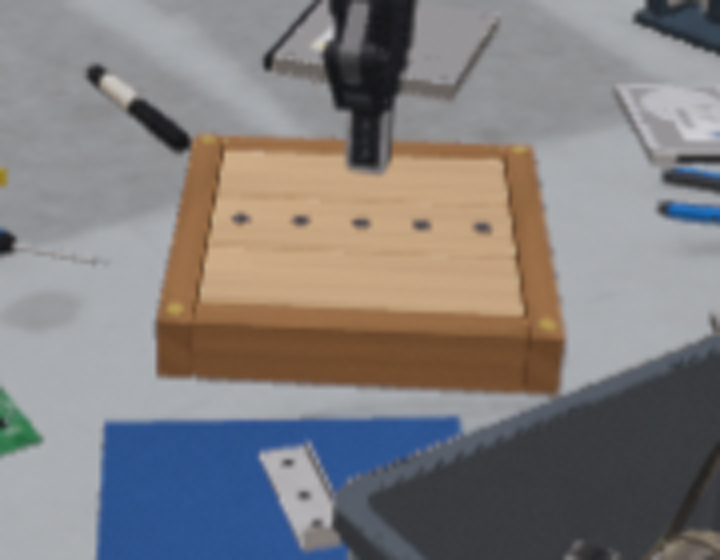

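The crop shows closed fingertips at about image (312,172), about 7 px above where I'd expect. I'll check against the top view before pressing.

Run:
```python
from h import *
a=save("top","t1.png")
c=a[80:205,180:390];cv2.imwrite("pics/t1c.png",cv2.resize(c,None,fx=3.5,fy=3.5,interpolation=2)[:,:,::-1])
for z in (.049,.06,.075):print(proj("side",[.495,.2915,z]),proj("top",[.495,.2915,z]),ray("side",[[312,172.5]],z))
```

```text
[[310.41929135 180.22599156]] [[244.30061398 134.09693521]] [[0.5019097  0.32626015 0.049     ]]
[[310.62749584 175.63525713]] [[244.2015383  132.27663641]] [[0.49931862 0.30546946 0.06      ]]
[[310.91433743 169.28215147]] [[244.06247729 129.72153324]] [[0.49578533 0.27711852 0.075     ]]
```

View pics/t1c.png

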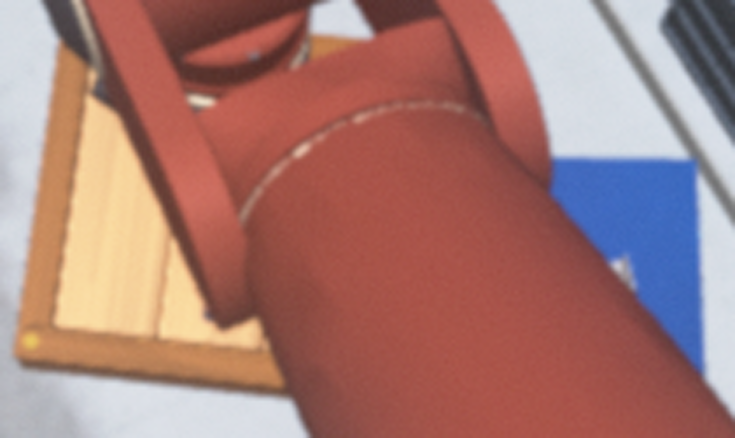

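The arm hides the spot from the top camera. I'll lower carefully and look again just above expected contact.

Call:
move_arm --targets '[[[0,0,0,0.008,0],[0,0,0,0.005,0],[0,0,0,0,0],[0,0,0,0,0],[0,0,0,0,0]]]'

```text
time: 2.28
tool_pos: [0.4963, 0.291, 0.0651]
tool_rot: [0.0, 0.155, 0.988, 0.0]
contact_force: [0.4, -1.1, 0.3]
gripper_width: 0.002
grasp_force: 0.0
```

Run:
```python
from h import *
a=save("side","s2.png")
c=a[130:220,250:370];cv2.imwrite("pics/s2c.png",cv2.resize(c,None,fx=6,fy=6,interpolation=2)[:,:,::-1])
s=state();print(s["tool_pos"],s["contact_force"],s["gripper_width"])
```

```text
[0.49631947 0.29102836 0.06503429] [-0.67480614  0.09780919 -0.5289694 ] -0.00035826058158271054
```

View pics/s2c.png

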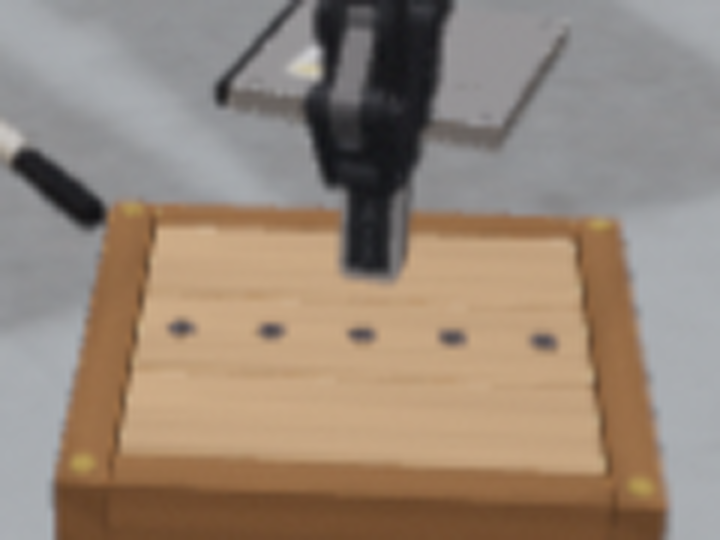

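Tip at about (312,176), middle screw at (310,186). The tip is either higher than stated or offset in +y, and contact height will tell. I'll lower in small steps.

Call:
move_arm --targets '[[[0,0,0,0.005,0],[0,0,0,0.003,0],[0,0,0,0,0],[0,0,0,0,0],[0,0,0,0,0]]]'

```text
time: 2.75
tool_pos: [0.4961, 0.2909, 0.0598]
tool_rot: [-0.0, 0.155, 0.988, -0.0]
contact_force: [0.3, 0.2, 0.1]
gripper_width: 0.005
grasp_force: 0.0
```

Run:
```python
from h import *
F=[];Z=[]
for i in range(6):
    a=grab_frame("side");s=state();F.append(s["contact_force"]);Z.append(s["tool_pos"])
print(np.mean(F,0),np.std(F,0),np.mean(Z,0))
g0=cv2.cvtColor(a,cv2.COLOR_RGB2HSV)[150:200,295:330]
for r in range(12,42): print(r+150,a[r+150,304:322:2].sum(1))
b=state()
# start-pose check in s0: where nominal tips (open) should be
ty=np.array([.306,.952,0]);o=np.array([.191,.5945,.233])
for z in (.233,.221,.208,.19): print(z,[proj("side",o*[1,1,0]+[0,0,z]+k*ty*.05).round(1).tolist() for k in(-1,1)])
```

```text
[ 0.05732681  0.18139476 -0.03650545] [0.60027619 0.32823962 0.40389012] [0.49621606 0.2910132  0.05997285]
162 [160 113  95  93  98  71 105 330 425]
163 [290 241 101  86  90  74 162 352 424]
164 [403 383 141  75  84  89 274 354 414]
165 [349 346 148  97  92 129 318 328 376]
166 [331 335 132 112 110 142 330 315 334]
167 [344 336 133 120 102 141 334 316 331]
168 [400 363 137 123 100 141 330 329 362]
169 [485 417 138  99  99 146 330 390 443]
170 [492 423 136 106 107 166 334 441 483]
171 [492 414 133 114  98 172 333 467 486]
172 [501 401 130 104 101 190 334 473 486]
173 [500 397 128 108 102 184 323 481 495]
174 [498 394 124 126 103 194 324 483 496]
175 [490 394 123 122 100 189 332 483 495]
176 [496 405 181 125 108 195 353 481 487]
177 [495 443 301 237 216 254 389 492 494]
178 [486 479 397 378 367 356 436 495 495]
179 [484 484 465 448 426 408 469 474 477]
180 [480 483 468 465 457 455 471 463 462]
181 [493 495 490 488 487 486 489 489 489]
182 [496 492 491 489 492 490 488 487 489]
183 [492 490 485 473 484 488 486 486 484]
184 [501 498 453 408 465 492 490 486 486]
185 [501 497 327 256 401 498 497 498 493]
186 [497 498 396 318 411 498 498 498 497]
187 [492 495 480 429 484 498 498 498 495]
188 [493 492 488 484 487 488 488 485 484]
189 [496 494 495 494 494 493 491 490 492]
190 [497 495 495 495 495 495 494 493 493]
191 [477 482 483 488 489 491 489 492 493]
0.233 [[[171.9, 65.9]], [[190.3, 56.9]]]
0.221 [[[172.5, 70.8]], [[190.7, 61.5]]]
0.208 [[[173.1, 76.1]], [[191.2, 66.4]]]
0.19 [[[174.0, 83.2]], [[191.8, 73.1]]]
```

No contact yet, and the tip is still in the air. Continue in small steps.

Call:
move_arm --targets '[[[0,0,0,0.005,0],[0,0,0,0,0],[0,0,0,0,0],[0,0,0,0,0]]]'

```text
time: 3.38
tool_pos: [0.4961, 0.291, 0.0568]
tool_rot: [-0.0, 0.155, 0.988, -0.0]
contact_force: [-0.4, 0.4, 0.5]
gripper_width: -0.001
grasp_force: 0.0
```

```bash
cat > f.py <<'E'
from h import *
F=[];Z=[]
for i in range(6):
    a=grab_frame("side");s=state();F.append(s["contact_force"]);Z.append(s["tool_pos"])
print(np.mean(F,0).round(2),np.mean(Z,0).round(4))
col=a[140:184,309:312].sum(2).mean(1);print("tip row",140+np.where(col<200)[0].max(), "screw", [round(x) for x in a[180:190,309:312].sum(2).mean(1)])
E
python3 f.py
```

```text
[ 0.07  0.11 -0.13] [0.4962 0.291  0.0569]
tip row 177 screw [442, 488, 492, 474, 412, 270, 325, 430, 483, 496]
```

Call:
move_arm --targets '[[[0,0,0,0.005,0],[0,0,0,0.005,0],[0,0,0,0,0],[0,0,0,0,0]]]'

```text
time: 4.02
tool_pos: [0.4958, 0.2908, 0.0504]
tool_rot: [-0.0, 0.155, 0.988, -0.0]
contact_force: [-0.3, 0.2, -0.3]
gripper_width: -0.001
grasp_force: 0.0
```

```bash
python3 f.py
```

```text
[-0.06  0.2   0.17] [0.4962 0.291  0.0509]
tip row 180 screw [150, 274, 393, 458, 410, 270, 325, 431, 484, 495]
```

Call:
move_arm --targets '[[[0,0,0,0.005,0],[0,0,0,0.005,0],[0,0,0,0,0],[0,0,0,0,0]]]'

```text
time: 4.65
tool_pos: [0.4958, 0.2908, 0.0444]
tool_rot: [-0.0, 0.155, 0.988, -0.0]
contact_force: [0.6, -0.3, 0.0]
gripper_width: 0.002
grasp_force: 0.0
```

```bash
sed -i 's/140:184/140:196/;s/<200)/<200)/' f.py; python3 f.py
python3 - <<'E'
from h import *
a=save("side","s3.png")
c=a[140:220,250:370];cv2.imwrite("pics/s3c.png",cv2.resize(c,None,fx=6,fy=6,interpolation=2)[:,:,::-1])
E
```

```text
[-0.09  0.07  0.15] [0.4962 0.291  0.0449]
tip row 182 screw [129, 120, 113, 201, 301, 268, 328, 431, 483, 495]
```

View pics/s3c.png

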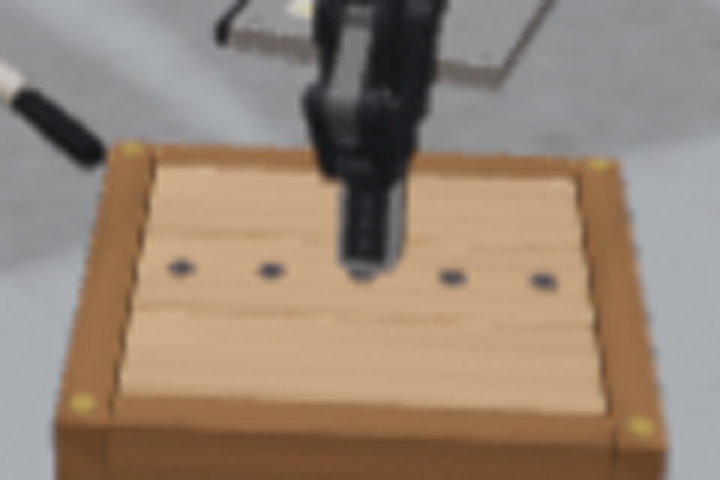

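Tip is now just above the middle screw at about (310,183), still not touching. Continue.

Call:
move_arm --targets '[[[0,0,0,0.005,0],[0,0,0,0,0],[0,0,0,0,0],[0,0,0,0,0]]]'

```text
time: 5.33
tool_pos: [0.496, 0.291, 0.0418]
tool_rot: [-0.0, 0.155, 0.988, -0.0]
contact_force: [-1.3, 1.2, 0.4]
gripper_width: -0.0
grasp_force: 0.0
```

```bash
python3 f.py
```

```text
[0.02 0.07 0.12] [0.4962 0.291  0.0419]
tip row 184 screw [109, 123, 113, 113, 172, 284, 364, 435, 484, 495]
```

Call:
move_arm --targets '[[[0,0,0,0.004,0],[0,0,0,0,0],[0,0,0,0,0],[0,0,0,0,0]]]'

```text
time: 5.97
tool_pos: [0.4961, 0.291, 0.0394]
tool_rot: [-0.0, 0.155, 0.988, -0.0]
contact_force: [0.4, -0.1, -0.3]
gripper_width: 0.001
grasp_force: 0.0
```

```bash
python3 f.py
```

```text
[-0.12  0.26 -0.15] [0.4961 0.291  0.0395]
tip row 185 screw [110, 121, 146, 114, 112, 172, 305, 414, 484, 495]
```

Call:
move_arm --targets '[[[0,0,0,0.004,0],[0,0,0,0,0],[0,0,0,0,0],[0,0,0,0,0]]]'

```text
time: 6.6
tool_pos: [0.4964, 0.2911, 0.0374]
tool_rot: [0.0, 0.155, 0.988, 0.0]
contact_force: [0.0, -0.5, 2.1]
gripper_width: -0.004
grasp_force: 1.1
```

```bash
python3 f.py
```

```text
[0.25 0.39 2.09] [0.4964 0.2911 0.0373]
tip row 186 screw [120, 104, 109, 123, 113, 121, 196, 331, 423, 487]
```

Call:
move_arm --targets '[[[0,0,0,0.003,0],[0,0,0,0,0],[0,0,0,0,0],[0,0,0,0,0]]]'

```text
time: 7.23
tool_pos: [0.4964, 0.2911, 0.0362]
tool_rot: [0.0, 0.155, 0.988, 0.0]
contact_force: [-1.8, -0.4, 6.3]
gripper_width: 0.003
grasp_force: 3.6
```

```bash
python3 f.py
```

```text
[-1.88 -0.7   7.3 ] [0.4964 0.2911 0.0362]
tip row 186 screw [109, 117, 111, 128, 123, 122, 133, 253, 388, 468]
```

Call:
move_arm --targets '[[[0,0,0,0.003,0],[0,0,0,0,0],[0,0,0,0,0],[0,0,0,0,0]]]'

```text
time: 7.87
tool_pos: [0.4965, 0.2912, 0.0361]
tool_rot: [-0.0, 0.155, 0.988, -0.0]
contact_force: [-6.6, -3.5, 17.5]
gripper_width: 0.004
grasp_force: 8.4
```

```bash
python3 f.py
```

```text
[-6.81 -2.97 16.41] [0.4965 0.2912 0.0361]
tip row 186 screw [108, 116, 111, 128, 129, 121, 135, 253, 388, 469]
```

The board bears firmly: 16 N with no further travel. Contact shows the fingertips only about 3 mm beyond the reported TCP height. Lift and go to the bracket.

Call:
move_arm --targets '[[[0,0,0,-0.06,0],[0,0,0,-0.06,0],[0,0,0,-0.06,0],[60,-0.01,-0.063,0,0],[60,-0.012,-0.063,0,0]]]'

```text
time: 8.58
tool_pos: [0.4872, 0.2158, 0.1448]
tool_rot: [0.003, 0.153, 0.988, 0.001]
contact_force: [-0.1, -0.5, -0.4]
gripper_width: 0.276
grasp_force: 0.0
```

Call:
move_arm --targets '[[[60,0,-0.063,0,0],[60,0,-0.063,0,0],[60,0,-0.063,0,0],[60,0,0,0,1],[60,0,0,0,1]]]'

```text
time: 9.0
tool_pos: [0.4499, 0.1051, 0.1406]
tool_rot: [-0.0, 0.261, 0.965, -0.0]
contact_force: [0.8, 1.0, 0.2]
gripper_width: 0.598
grasp_force: 0.0
```

Call:
move_arm --targets '[[[60,0,0,0,1],[60,0,0,0,1],[60,0,0,0,1],[60,0,0,0,1],[60,0,0,0,1]]]'

```text
time: 9.42
tool_pos: [0.4504, 0.1069, 0.1407]
tool_rot: [-0.0, 0.501, 0.866, -0.0]
contact_force: [-0.5, -0.2, 0.3]
gripper_width: 0.601
grasp_force: 0.0
```

Call:
move_arm --targets '[[[60,0,0,0,1],[60,0,0,0,1],[60,0,0,0,0.8],[60,0,0,0,0],[60,0,0,0,0]]]'

```text
time: 9.83
tool_pos: [0.4505, 0.107, 0.1409]
tool_rot: [-0.0, 0.619, 0.785, -0.0]
contact_force: [0.1, -0.3, -0.9]
gripper_width: 0.6
grasp_force: 0.0
```

Run:
```python
from h import *
a=save("side","s4.png");t=save("top","t4.png")
A=cv2.resize(a[180:310,230:390],None,fx=2.4,fy=2.4,interpolation=2);B=cv2.resize(t[90:220,280:440],None,fx=2.4,fy=2.4,interpolation=2)
cv2.imwrite("pics/b4.png",np.hstack([A,B])[:,:,::-1])
s=state();q=s["tool_rot"];print(s["tool_pos"],"jaw y deg",np.degrees(2*np.arctan2(q[2],q[1]))-90)
```

```text
[0.45068815 0.10698811 0.14114256] jaw y deg 13.489824331283259
```

View pics/b4.png

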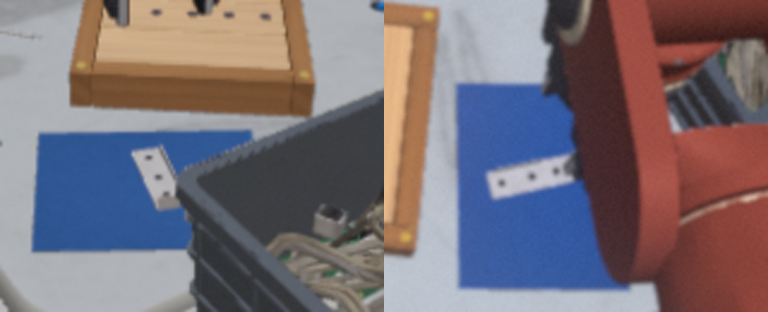

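The side crop shows two fingertips at about image (280,189) and (315,184), straddling the bracket's x. The arm hides part of the top view, so I'll compute the lateral offset from the side.

Run:
```python
from h import *
for z in (.115,.125,.138,.144,.15):print(z,ray("side",[[280,189],[315.4,184],[297.7,186.7]],z).round(4).tolist(), proj("side",[.4507,.107,z]))
a=cv2.imread("pics/s4.png")
for x in(278,280,282,313,315,317): print(x,a[175:200,x].astype(int).sum(1))
```

```text
0.115 [[0.4251, 0.1425, 0.115], [0.4879, 0.1581, 0.115], [0.4561, 0.1495, 0.115]] [[296.2857375  199.52248523]]
0.125 [[0.4244, 0.1252, 0.125], [0.4855, 0.1404, 0.125], [0.4546, 0.1321, 0.125]] [[296.42755985 194.3212459 ]]
0.138 [[0.4236, 0.1028, 0.138], [0.4824, 0.1174, 0.138], [0.4526, 0.1094, 0.138]] [[296.61399356 187.44382269]]
0.144 [[0.4232, 0.0924, 0.144], [0.4809, 0.1068, 0.144], [0.4517, 0.0989, 0.144]] [[296.70082973 184.22471206]]
0.15 [[0.4228, 0.0821, 0.15], [0.4795, 0.0962, 0.15], [0.4508, 0.0884, 0.15]] [[296.78816592 180.97681516]]
278 [128 123 126 122 129 127 133 144 126 128 127 131 196 299 352 419 487 529
 522 524 525 527 519 512 512]
280 [349 349 349 350 349 347 348 348 350 348 348 346 352 354 347 358 438 517
 523 524 524 526 521 512 510]
282 [345 345 346 344 343 346 345 344 345 347 345 342 344 345 330 337 437 494
 517 521 521 524 521 515 511]
313 [ 60  70  64  61  62  68  65  65  62  90 204 387 501 503 507 513 507 498
 481 503 507 502 506 512 515]
315 [138 148 163 167 171 177 201 200 199 201 250 394 500 501 507 510 504 491
 475 502 502 503 503 511 514]
317 [354 354 360 360 356 352 351 358 365 365 381 447 506 504 507 509 505 492
 474 501 504 499 500 511 514]
```

Lateral position is right and the height offset is consistent. Descend.

Call:
move_arm --targets '[[[60,0,0,0.06,0],[60,0,0,0.06,0],[60,0,0,0.06,0],[60,0,0,0,0],[60,0,0,0,0]]]'

```text
time: 10.35
tool_pos: [0.4488, 0.1068, 0.0317]
tool_rot: [-0.002, 0.62, 0.785, -0.002]
contact_force: [-0.3, -0.2, 1.1]
gripper_width: 0.602
grasp_force: 0.0
```

Call:
move_arm --targets '[[[60,0,0,0.015,0],[60,0,0,0.015,0],[60,0,0,0,0],[60,0,0,0,0]]]'

```text
time: 10.68
tool_pos: [0.4515, 0.1071, 0.0163]
tool_rot: [0.0, 0.62, 0.785, 0.0]
contact_force: [-0.3, 0.6, -0.3]
gripper_width: 0.6
grasp_force: 0.0
```

Run:
```python
from h import *
a=save("side","s5.png")
cv2.imwrite("pics/s5c.png",cv2.resize(a[200:300,240:360],None,fx=6,fy=6,interpolation=2)[:,:,::-1])
s=state();print(s["tool_pos"],s["contact_force"])
for z in(.002,.014,.02): print(z,proj("side",[[.4507-.027,.107-.017,z],[.4507+.024,.107-.005,z]]))
```

```text
[0.45168289 0.10706579 0.01644194] [-0.35118974 -0.05115943  0.68340451]
0.002 [[280.04394766 259.67452852]
 [308.4288246  254.87734582]]
0.014 [[280.07320666 254.31764581]
 [308.69775556 249.55362407]]
0.02 [[280.08787895 251.60390148]
 [308.8335393  246.8573055 ]]
```

View pics/s5c.png

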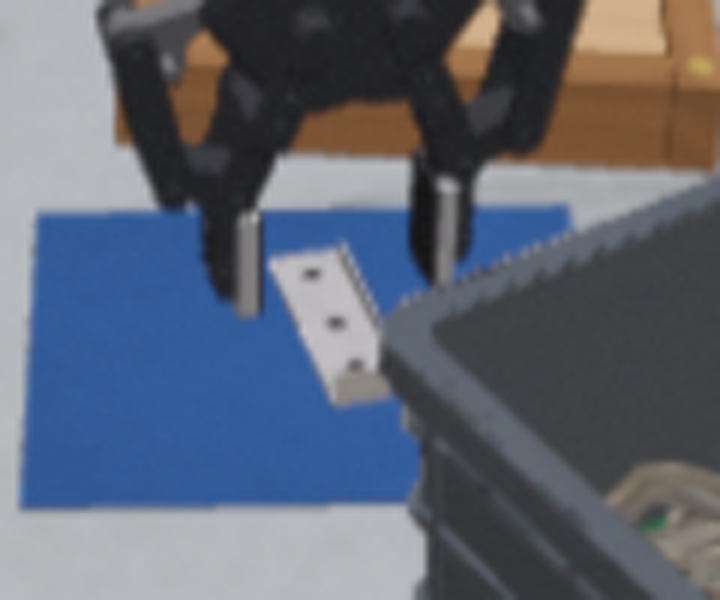

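Tips straddle the bracket, left tip at about (281,252), z about 0.018. Lower and close.

Call:
move_arm --targets '[[[60,0,0,0.007,0],[60,0,0,0.007,0],[60,0,0,0,0],[40,0,0,0,0],[10,0,0,0,0]]]'

```text
time: 11.15
tool_pos: [0.4509, 0.107, 0.007]
tool_rot: [-0.0, 0.62, 0.785, -0.0]
contact_force: [-0.2, 0.4, 0.3]
gripper_width: 0.327
grasp_force: 0.0
```

Call:
move_arm --targets '[[[0,0,0,0,0],[0,0,0,0,0],[0,0,0,0,0],[0,0,0,0,0],[0,0,0,0,0]]]'

```text
time: 11.57
tool_pos: [0.4513, 0.1071, 0.0074]
tool_rot: [0.0, 0.62, 0.785, 0.0]
contact_force: [0.4, -0.0, 2.3]
gripper_width: 0.228
grasp_force: 60.3
```

Gripped, with 60 N at the bracket's width. Lift, carry and turn.

Call:
move_arm --targets '[[[0,0,0,-0.02,0],[0,0,0,-0.05,0],[0,0,0,-0.06,0],[0,0,0,-0.05,0],[0,0,0,0,0]]]'

```text
time: 11.98
tool_pos: [0.4552, 0.1074, 0.1221]
tool_rot: [0.004, 0.62, 0.785, 0.004]
contact_force: [1.0, 0.4, 0.6]
gripper_width: 0.232
grasp_force: 60.0
```

Call:
move_arm --targets '[[[0,0.056,0.0285,0,0],[0,0.056,0.0285,0,0],[0,0.056,0.0285,0,0],[0,0.056,0.0285,0,0],[0,0.056,0.0285,0,0]]]'

```text
time: 12.4
tool_pos: [0.4948, 0.2918, 0.1141]
tool_rot: [-0.0, 0.62, 0.785, -0.001]
contact_force: [0.6, -0.7, -0.4]
gripper_width: 0.228
grasp_force: 59.9
```

Call:
move_arm --targets '[[[0,0,0,0,-1],[0,0,0,0,-1],[0,0,0,0,-1],[0,0,0,0,-1],[0,0,0,0,-1]]]'

```text
time: 12.82
tool_pos: [0.4946, 0.2902, 0.1138]
tool_rot: [-0.001, 0.393, 0.92, -0.001]
contact_force: [-0.2, 0.4, -1.0]
gripper_width: 0.23
grasp_force: 59.9
```

Call:
move_arm --targets '[[[0,0,0,0,-1],[0,0,0,0,-1],[0,0,0,0,-1],[0,0,0,0,-1],[0,0,0,0,-1]]]'

```text
time: 13.23
tool_pos: [0.4946, 0.29, 0.1139]
tool_rot: [-0.001, 0.142, 0.99, -0.0]
contact_force: [-0.3, 0.1, -0.1]
gripper_width: 0.234
grasp_force: 59.9
```

Call:
move_arm --targets '[[[0,0,0,0,-1],[0,0,0,0,-0.75],[0,0,0,0,0],[0,0,0,0,0],[0,0,0,0,0]]]'

```text
time: 13.65
tool_pos: [0.4949, 0.2901, 0.1145]
tool_rot: [-0.0, 0.054, 0.999, -0.0]
contact_force: [0.6, 0.6, -0.0]
gripper_width: 0.232
grasp_force: 59.9
```

Run:
```python
from h import *
a=save("side","s6.png")
cv2.imwrite("pics/s6c.png",cv2.resize(a[110:210,240:370],None,fx=6,fy=6,interpolation=2)[:,:,::-1])
s=state();q=s["tool_rot"];print(s["tool_pos"],s["contact_force"],s["gripper_width"],s["grasp_force"],s["time"],"jaw",np.degrees(2*np.arctan2(q[2],q[1]))-90)
```

```text
[0.49496884 0.29016239 0.11468902] [-0.34985969  0.11796388 -0.36623629] 0.22829053402033445 59.94340717792511 13.7 jaw 83.81409756466331
```

View pics/s6c.png

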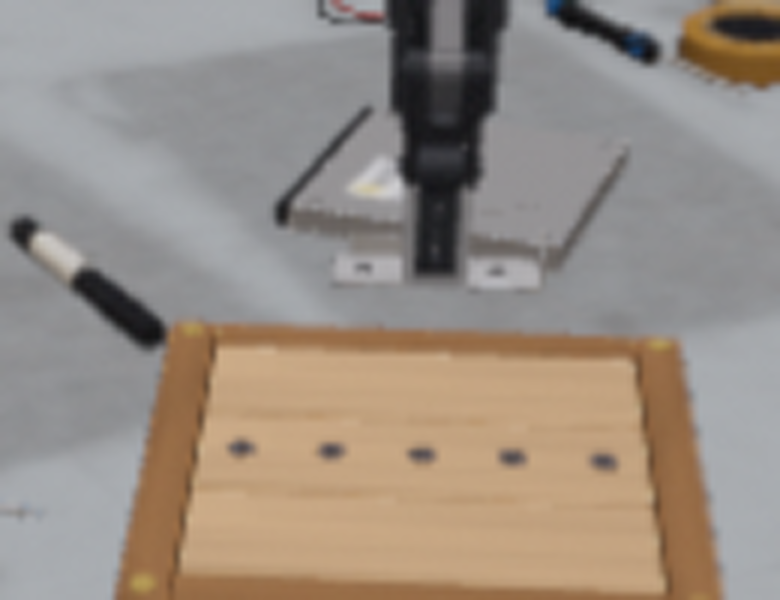

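Bracket is held level and parallel to the screws, spanning about (295,155) to (330,155). Shift slightly and descend.

Call:
move_arm --targets '[[[0,0.003,0.002,0.05,0],[0,0,0,0.05,0],[0,0,0,0.01,0],[0,0,0,0,0],[0,0,0,0,0]]]'

```text
time: 14.12
tool_pos: [0.4937, 0.2917, 0.0495]
tool_rot: [-0.0, 0.053, 0.999, -0.0]
contact_force: [-0.0, -0.8, 0.6]
gripper_width: 0.232
grasp_force: 59.9
```

Call:
move_arm --targets '[[[0,0,0,0.006,0],[0,0,0,0,0],[0,0,0,0,0],[0,0,0,0,0]]]'

```text
time: 14.45
tool_pos: [0.4942, 0.2919, 0.0466]
tool_rot: [0.001, 0.053, 0.999, 0.0]
contact_force: [-0.5, -0.1, -1.5]
gripper_width: 0.225
grasp_force: 59.9
```

Call:
move_arm --targets '[[[0,0,0,0.003,0],[0,0,0,0,0],[0,0,0,0,0],[0,0,0,0,0]]]'

```text
time: 14.78
tool_pos: [0.4935, 0.2916, 0.0437]
tool_rot: [-0.0, 0.053, 0.999, -0.0]
contact_force: [-0.6, -0.5, 0.5]
gripper_width: 0.232
grasp_force: 59.9
```

```bash
python3 f.py
```

```text
[-0.13 -0.01 -0.46] [0.4935 0.2916 0.0437]
tip row 185 screw [125, 106, 124, 125, 114, 108, 221, 371, 445, 491]
```

Call:
move_arm --targets '[[[0,0,0,0.003,0],[0,0,0,0,0],[0,0,0,0,0],[0,0,0,0,0]]]'

```text
time: 15.42
tool_pos: [0.4935, 0.2916, 0.0418]
tool_rot: [-0.0, 0.053, 0.999, -0.0]
contact_force: [0.4, 0.2, -1.0]
gripper_width: 0.231
grasp_force: 59.9
```

```bash
python3 f.py
```

```text
[ 0.05  0.16 -0.35] [0.4936 0.2916 0.0419]
tip row 186 screw [117, 118, 102, 114, 120, 115, 124, 244, 388, 468]
```

Call:
move_arm --targets '[[[0,0,0,0.002,0],[0,0,0,0,0],[0,0,0,0,0],[0,0,0,0,0]]]'

```text
time: 16.05
tool_pos: [0.4937, 0.2917, 0.041]
tool_rot: [0.0, 0.053, 0.999, 0.0]
contact_force: [-0.4, -0.8, 0.6]
gripper_width: 0.231
grasp_force: 60.1
```

```bash
python3 f.py
```

```text
[ 0.43 -0.11  1.15] [0.4937 0.2917 0.0409]
tip row 187 screw [108, 125, 111, 124, 126, 114, 109, 197, 341, 434]
```

Bracket is resting on the board at 1.6 N. Release slowly and lift.

Call:
move_arm --targets '[[[25,0,0,0,0],[30,0,0,0,0],[40,0,0,0,0],[50,0,0,0,0],[60,0,0,0,0]]]'

```text
time: 16.77
tool_pos: [0.4933, 0.2915, 0.0404]
tool_rot: [-0.0, 0.053, 0.999, -0.0]
contact_force: [0.0, -0.0, 0.1]
gripper_width: 0.592
grasp_force: 0.0
```

Call:
move_arm --targets '[[[60,0,0,-0.01,0],[60,0,0,-0.03,0],[60,0,0,-0.06,0],[60,0,0,-0.06,0],[60,0,0,-0.06,0]]]'

```text
time: 17.18
tool_pos: [0.493, 0.2914, 0.1741]
tool_rot: [-0.0, 0.053, 0.999, -0.0]
contact_force: [1.2, 0.4, -0.4]
gripper_width: 0.603
grasp_force: 0.0
```

Call:
move_arm --targets '[[[60,0.03,0.06,0,0],[60,0.03,0.06,0,0],[60,0.03,0.06,0,0],[60,0.03,0.06,0,0],[60,0.03,0.06,0,0]]]'

```text
time: 17.6
tool_pos: [0.4224, 0.4818, 0.1735]
tool_rot: [0.0, 0.053, 0.999, 0.0]
contact_force: [0.4, 0.9, 0.3]
gripper_width: 0.598
grasp_force: 0.0
```

Run:
```python
from h import *
a=save("side","s7.png");t=save("top","t7.png")
A=cv2.resize(a[150:240,250:370],None,fx=3.2,fy=3.2,interpolation=2);B=cv2.resize(t[70:205,180:310],None,fx=2.95,fy=2.95,interpolation=2)
h=min(A.shape[0],B.shape[0]);cv2.imwrite("pics/b7.png",np.hstack([A[:h],B[:h]])[:,:,::-1])
print(state()["contact_force"],state()["time"])
g=t[95:178,225:262].astype(int); m=((g.max(2)-g.min(2))<40)&(g.min(2)>100)
ct=(np.argwhere(m)[:,::-1]+[225,95]).astype(np.int32)
if len(ct)>20:
    r=cv2.minAreaRect((ray("top",cv2.convexHull(ct).reshape(-1,2),.048)[:,:2]*1000).astype(np.float32));print(len(ct),r)
```

```text
[-0.25445014 -1.43913567 -0.36144041] 17.7
456 ((492.4258117675781, 290.5780944824219), (21.466800689697266, 132.05816650390625), 84.09085845947266)
```

View pics/b7.png

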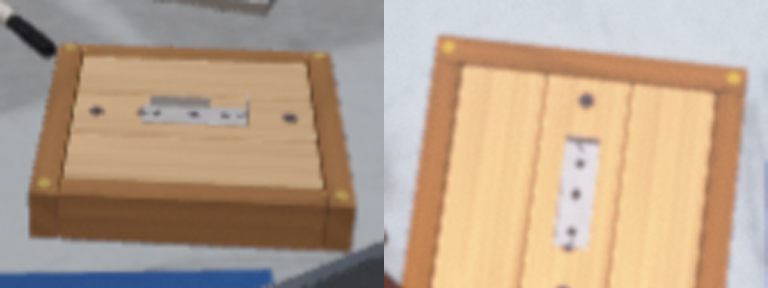

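The picture shows the bracket flat on the middle board, in line with the screws and centred between the outer two. The arm is clear, so I'll hand in.

```bash
python3 -c "
from plant import job
print(job.job_done())"
```

```text
the job is handed in; nothing more can be done
None
```

I pressed the screwed board until it bore firmly on the stud (about 16 N with no further give), then laid the bracket flat on its middle along the screw row and let go. I handed the job in with the arm clear at about 18 s; no verdict was returned.

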